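# Tare the balance and point out the uncovered cup

### The arm

A 6-joint arm with a two-finger parallel gripper is mounted at the origin on the work surface. World frame = base frame: x ahead of the robot, y to its left, z up, the work surface at z = 0. Lengths are in m, angles in rad, forces in N, time in s.
With the tool pointing down it reaches from about 0.375 to 0.9 m from the base axis. Payload 3.1 kg.
Tool frame: the origin (TCP) lies between the finger pads; the fingertips stand 22 mm ahead of it and the grasp point (between the pads) lies 3 mm ahead of it; z points along the fingers, y is the direction in which the jaws open and shut (so a half turn about z gives the same grasp; the last joint's range is limited). The gripper opens to 85 mm and grips with 20 to 120 N. Pads are 22 mm wide; open, the fingers measure 114 mm over their backs; the gripper's body (76 mm by 85 mm) begins 54 mm behind the grasp point. The pads swing forward as they close: fully open they stand 13 mm farther back than shut.
Start: joints at [-1.419, 0.527, 1.433, -0, 1.181, -0.178], TCP at [0.202, -0.591, 0.253] pointing down, gripper open.
Joint ranges: [-3.08, 3.08], [-0.75, 2.2], [0.22, 2.44], [-1.43, 4.57], [0, 2.65], [-2.85, 2.85]. Speed limits (rad/s): [2.79, 2.79, 3.14, 3.14, 3.14, 3.14].

### API

Orientations are given as a unit quaternion [x, y, z, w].
In Python, from station import status, snapshot, manip gives the robot as it stands.
- The arm moves only by the tool move_arm, never from a script. Its argument "plan" is a list that holds one entry, the list of rows, each a list of 7 numbers: the turn, a rotation vector about the tool's x, y, z scaled (see below), then the shift along the tool's x, y, z scaled (see below), then the closure, from 0 (fully open) to 1 (shut). A call has exactly 8 rows; each row is the pose to reach, as a shift and turn from the pose commanded when the call began, along the tool's axes at that moment; what a row does not reach only later rows make up. The controller multiplies each number of a shift by 100 mm and each number of a turn by pi/4 rad. A row lasts 1/8 s, in which the tool goes at most 62.5 mm and 10.7 degrees, less where a joint would pass 70% of its speed; a pose out of reach is approached as far as the arm can. A call with a number of a shift or a turn outside -1 to 1 is refused whole. A call with a gripper value outside its range is refused whole. The fingers move at their own pace and stop on an object; "force" is the grip in N (left out, the last holds). Time passes only in rows, so rows that repeat a pose let the fingers close, or fill a call up. It gives the time, the measured TCP pose, the force and the opening at its end, in the units of the state.
- status.sense(): the state, without advancing time (a new reading comes with each control period).
- snapshot(name): name is "scene" or "top"; returns a dict with "img" (420x560x3 uint8, red, green, blue), "depth" (420x560 float32, m along the optical axis (not along the pixel's ray), 0 where there is no reading), "mtx" (3x3 intrinsics, pixels), "k1" (the pictures are not rectified: a ray, as slopes to the right and down, at radius r is drawn at 1 + k1 r^2 times it, then the intrinsics apply), "T" (4x4, takes a point from camera to world coordinates). Camera axes: x right, y up, looking along -z (the intrinsics and any distortion apply to the point x, -y, -z); pixel columns grow to the right and rows downward; lengths in m; the calibration is good to about 2 mm. A picture is of the moment at which its call begins.
- manip.sign_off(): hands the job in, once; it reports no verdict.
The state is a dict: "t": time; "q": joint angles; "qd": joint speeds; "tau": joint torques, N m; "tcp_pos": TCP position; "tool_rot": TCP orientation; "force": force on the tool from outside, world axes, zero at the start; "ft_torque": the same for the moment, N m; "finger_gap": opening from 0.0 (shut) to 1.0 (fully open).
Only numpy, scipy, OpenCV 4.12 (cv2) and the standard library are available. Lean on these libraries where they do the work, as an engineer would, in place of code of your own. Each camera call takes 0.05 s, during which the arm holds its last target. There are 200 camera calls.

### The job

Get the balance ready for the next weighing: press its tare key (the long, bar-shaped key at the front) all the way down and let it come up again. Then show which cup is to be weighed next by pointing at the only sample cup without a lid: bring the fingertips a few centimetres above the middle of its mouth without touching it, stay there for a couple of seconds and finish the job still pointing at it. Touch none of the cups or the balance's pan, leave the small round key alone, and lift or disturb nothing else on the bench.

Things in the scene. Friction and masses are not known exactly. Their poses are not given: they have to be found in the camera images.
- balance: white laboratory balance, 250 mm deep (x) by 190 mm wide (y), fixed on the bench; origin on the bench under its centre, its own -x is the front with the keys and display, +x the rear with the pan, z up; the flat panel around the keys is 60 mm above the bench and the display in it stands 5 mm proud
- pan: round steel weighing pan of the balance, empty, 124 mm across, 6 mm thick, fixed; origin at the centre of its underside, 76 mm above the bench; its centre is 45 mm behind the balance's centre; not to be touched
- tare_key_top (a point): centre of the top of the tare key: a grey bar 22 mm (balance x) by 60 mm (balance y), near the front edge of the balance on its +y side; its top stands 67 mm above the bench and 7 mm above the panel around it
- tare_key (a joint): how far the tare key is pressed down, m: 0 up, 0.004 fully down; a spring pushes it up, 1 N to start it moving and about 5 N fully down; it counts as pressed from 0.003
- power_key_top (a point): centre of the top of the round grey power key, 20 mm across, same height as the tare key, near the front edge on the balance's -y side, 105 mm from the tare key; not to be pressed
- power_key (a joint): how far the power key is pressed down, m: 0 up, 0.004 fully down; must stay up
- open_cup_mouth (a point): the cup to point at: the only open cup, white plastic, tapered, 74 mm wide at the rim, 76 mm high, empty, standing loose on the bench among the lidded cups; the point is the centre of its mouth, level with the rim, z up
- lidded_cup1_top (a point): one of three closed sample cups of the same white plastic as the open one, 78 mm wide over the lid and 80 mm high, with a flat white lid on; the point is the middle of the lid's top; not to be touched
- lidded_cup2_top (a point): one of three closed sample cups of the same white plastic as the open one, 78 mm wide over the lid and 80 mm high, with a flat white lid on; the point is the middle of the lid's top; not to be touched
- lidded_cup3_top (a point): one of three closed sample cups of the same white plastic as the open one, 78 mm wide over the lid and 80 mm high, with a flat white lid on; the point is the middle of the lid's top; not to be touched
- loose_lid: the open cup's white lid, a disc 78 mm across and 10 mm high lying on the bench; origin at the centre of its underside; bystander
- weight: small brass calibration weight, 24 mm across, 40 mm high; origin at the centre of its underside; bystander
- beaker: open glass beaker, 68 mm across, 85 mm high; origin at the centre of its underside; bystander (glass, not a sample cup)
- sample_jar: small closed glass jar with a white cap, 52 mm across, 85 mm high; origin at the centre of its underside; bystander
- reagent_bottle: brown glass bottle with a blue cap, 66 mm across, 160 mm high; origin at the centre of its underside; bystander
- spatula: steel spatula 190 mm long lying flat on the bench along its own x; origin under its middle; bystander
Mind the look-alikes: they are no part of the job. Leave any blue or orange look-alike of the part that bears open_cup_mouth alone.

How it is judged:
By the outcome, as a careful person would: the job done as asked, in the order asked, and still so for the second after the job is handed in, with the robot touching nothing.
It also fails if it takes over 37 s, if anything falls off the work surface, if the arm or the gripper's body presses on something with over 40 N, if the wrist force passes 120 N, or if a joint passes its speed limit or range.

## Working session

There is one attempt and no reset: what is moved stays moved. The work goes in short steps, Python scripts to look and compute and a tool call to move; the robot and the scene stay as the last step left them, time stands still between calls to the robot, and variables do not carry over. Pictures are saved under pics/ and viewed, on a budget of 10 in all, crops included, one or two more only if the job needs it, and the job is handed in when it is done.

Besides the shell and the picture viewer there is one more tool, called as name([rows], argument=value, ...), one row to a line, values as JSON. move_arm: Moves the arm, as the interface text tells. Its arguments: {"type":"object","properties":{"plan":{"type":"array"},"force":{"type":"number"}},"required":["plan"]}

```bash
mkdir -p pics; cat > h.py <<'E'
import numpy as np, cv2
from station import status, snapshot, manip
def pts(s):
    h,w=s["depth"].shape; v,u=np.mgrid[:h,:w].astype(float)
    K=s["mtx"]; d=np.array([s["k1"],0,0,0,0.])
    n=cv2.undistortPoints(np.stack([u.ravel(),v.ravel()],1)[:,None],K,d)[:,0].reshape(h,w,2)
    z=s["depth"]; c=np.stack([n[...,0]*z,-n[...,1]*z,-z,np.ones_like(z)],-1)
    return (c@s["T"].T)[...,:3]
def ray(s,u,v):
    n=cv2.undistortPoints(np.array([[[u,v]]],float),s["mtx"],np.array([s["k1"],0,0,0,0.]))[0,0]
    R=s["T"][:3,:3]; return s["T"][:3,3],R@np.array([n[0],-n[1],-1.])
def onplane(s,u,v,z):
    o,d=ray(s,u,v); return o+d*(z-o[2])/d[2]
E
python3 - <<'E'
from h import *
import pickle
for n in("scene","top"):
    s=snapshot(n); pickle.dump(s,open(n+".pkl","wb"))
    cv2.imwrite(f"pics/{n}0.png",cv2.resize(s["img"][...,::-1],(800,600)))
    print(n,s["mtx"],s["k1"],s["T"].round(3),(s["depth"]==0).mean())
print(status.sense())
E
```

```text
scene [[426.21492212   0.         276.60824222]
 [  0.         426.21492212 212.22743242]
 [  0.           0.           1.        ]] -0.12090906103439848 [[ 0.554 -0.602  0.576  1.239]
 [ 0.833  0.387 -0.396 -0.458]
 [ 0.015  0.698  0.716  0.958]
 [ 0.     0.     0.     1.   ]] 0.003903061224489796
top [[529.12656681   0.         279.07108987]
 [  0.         529.12656681 217.52748415]
 [  0.           0.           1.        ]] -0.11599403381621404 [[-2.600e-02  9.880e-01 -1.490e-01  3.180e-01]
 [-1.000e+00 -2.700e-02 -1.000e-03  2.500e-02]
 [-5.000e-03  1.490e-01  9.890e-01  1.486e+00]
 [ 0.000e+00  0.000e+00  0.000e+00  1.000e+00]] 0.004013605442176871
{'t': 0.1, 'q': array([-1.41948736e+00,  5.28398103e-01,  1.43381021e+00, -5.36295058e-06,
        1.18143214e+00, -1.78492075e-01]), 'qd': array([ 2.62222316e-04, -1.73016339e-03, -2.09971354e-03, -1.23624575e-03,
       -9.49700201e-04,  3.93783776e-05]), 'tau': array([ 3.43000493e-04, -4.43302882e+01, -1.78587878e+01, -3.18944540e-04,
        3.89159672e-03, -7.47352772e-06]), 'tcp_pos': array([ 0.20234423, -0.59067466,  0.25240469]), 'tool_rot': array([ 9.86434005e-01,  1.64155125e-01,  1.14364621e-05, -1.02383890e-03]), 'force': array([0.52330791, 0.31033564, 0.57582334]), 'ft_torque': array([ 0.0181471 , -0.05623695,  0.04342271]), 'finger_gap': 1.0016129092888708}
```

View pics/top0.png

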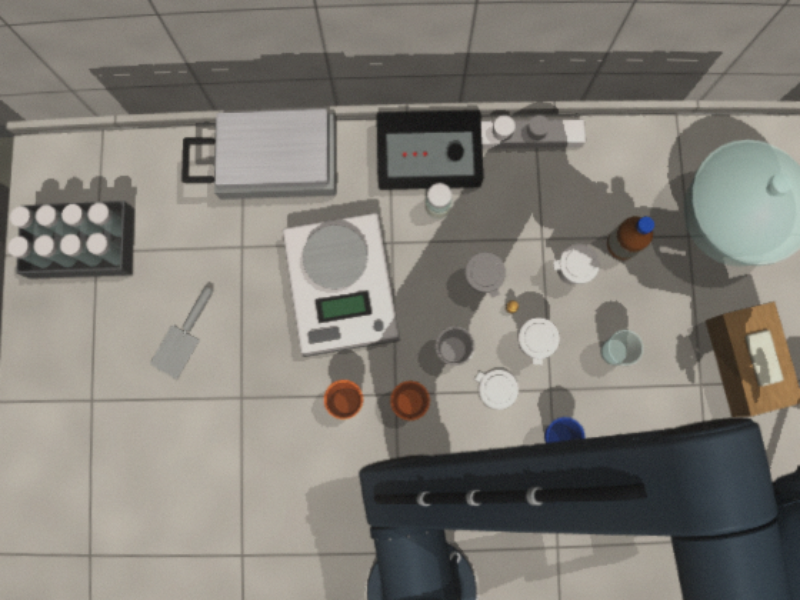

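View pics/scene0.png

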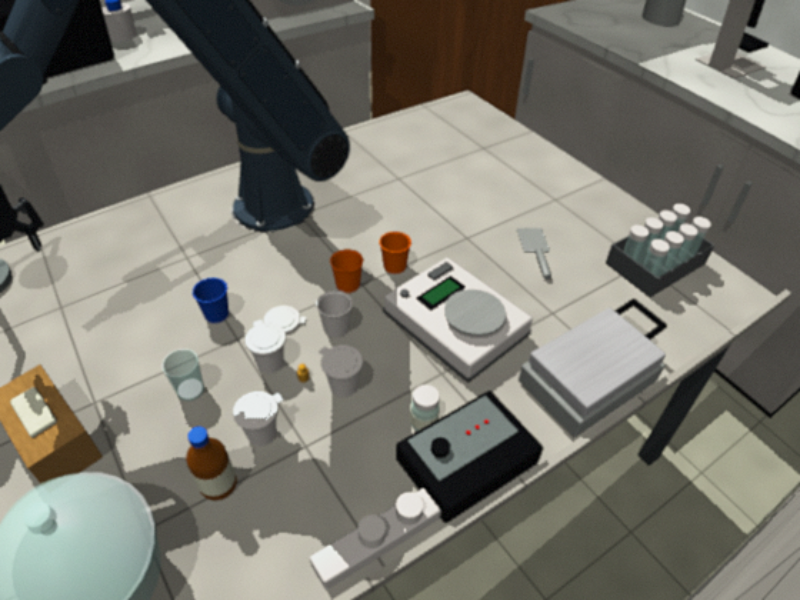

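The top view (800x600 scale) shows the balance, with its tare bar at about (325,335) and power key at (378,325). The cup-like things are (485,272), (455,346), (540,339) and (579,264). The loose lid is at (498,388) and the glass beaker at (622,347). The orange and blue cups are look-alikes. (455,346) looks open, and I'll confirm that with a crop.

```bash
python3 - <<'E'
from h import *
import pickle
S={n:pickle.load(open(n+".pkl","rb")) for n in("scene","top")}
t=S["top"];P=pts(t); k=.7
a=t["img"][170:290,290:440]; b=S["scene"]["img"][195:315,155:305]
g=lambda i:cv2.resize((255*(i[...,::-1]/255.)**.6).astype(np.uint8),None,fx=2.6,fy=2.6,interpolation=3)
cv2.imwrite("pics/crop.png",np.hstack([g(a),g(b)]))
for nm,u,v in[("485,272",485,272),("455,346",455,346),("540,339",540,339),("579,264",579,264),("lid",498,388),("beaker",622,347),("tare",325,335),("power",378,325),("panel",350,335),("pan",335,255)]:
    U,V=int(u*k),int(v*k); print(nm,P[V,U].round(4), "patch zmed",np.median(P[V-2:V+3,U-2:U+3,2]).round(4))
# rims: circle from points at height > 0.06 near each candidate, both views
Q=pts(S["scene"])
for nm,u,v in[("A485,272",485,272),("B455,346",455,346),("C540,339",540,339),("D579,264",579,264)]:
    c=onplane(t,u*k,v*k,.077)[:2]
    for n,p in(("top",P),("scene",Q)):
        m=(np.hypot(p[...,0]-c[0],p[...,1]-c[1])<.055)&(p[...,2]>.068)&(p[...,2]<.095)
        q=p[m]
        if len(q)<5: print(nm,n,len(q));continue
        (x,y),r=cv2.minEnclosingCircle(q[:,:2].astype(np.float32))
        m2=(np.hypot(p[...,0]-x,p[...,1]-y)<.025); print(nm,n,len(q),"c",round(x,4),round(y,4),"r",round(r,4),"z50/95",np.percentile(q[:,2],[50,95]).round(4),"inner z",np.median(p[m2][:,2]).round(4) if m2.any() else None)
# keys: grey dark on panel, from both views, points z .06-.075 with dark colour in balance front
for n,p in(("top",P),("scene",Q)):
    im=S[n]["img"].astype(int); c=onplane(t,350*k,325*k,.067)
    m=(abs(p[...,0]-c[0])<.05)&(abs(p[...,1]-c[1])<.09)&(p[...,2]>.045)&(p[...,2]<.085)&(im.max(2)<125)&(np.ptp(im,axis=2)<25)
    nl,L,st,ce=cv2.connectedComponentsWithStats(m.astype(np.uint8))
    for i in range(1,nl):
        if st[i,4]>15: print(n,st[i],onplane(S[n],*ce[i],.067).round(4),"z",np.median(p[L==i][:,2]).round(4), cv2.minAreaRect(np.array([onplane(S[n],x,y,.067)[:2] for y,x in np.argwhere(L==i)],np.float32)))
E
```

```text
485,272 [ 0.6014 -0.1377  0.0803] patch zmed 0.0818
455,346 [ 0.4692 -0.0808  0.0057] patch zmed 0.0057
540,339 [ 0.4707 -0.2373  0.0786] patch zmed 0.0818
579,264 [ 0.6129 -0.3184  0.0835] patch zmed 0.0823
lid [ 0.3851 -0.1607  0.014 ] patch zmed 0.0109
beaker [ 0.4595 -0.4129  0.007 ] patch zmed 0.0062
tare [0.4911 0.1685 0.0672] patch zmed 0.068
power [0.5071 0.068  0.0705] patch zmed 0.0684
panel [0.4909 0.1231 0.0593] patch zmed 0.0609
pan [0.6426 0.1465 0.0794] patch zmed 0.0826
A485,272 top 647 c 0.5965 -0.1403 r 0.0441 z50/95 [0.0802 0.0855] inner z 0.0812
A485,272 scene 590 c 0.5973 -0.1441 r 0.0457 z50/95 [0.0788 0.0818] inner z 0.0791
B455,346 top 155 c 0.4631 -0.0771 r 0.0368 z50/95 [0.0755 0.0805] inner z 0.0051
B455,346 scene 143 c 0.4613 -0.0742 r 0.0381 z50/95 [0.0742 0.0773] inner z 0.0199
C540,339 top 688 c 0.4671 -0.2347 r 0.0449 z50/95 [0.0805 0.086 ] inner z 0.0813
C540,339 scene 503 c 0.4673 -0.2345 r 0.0463 z50/95 [0.0787 0.0819] inner z 0.0798
D579,264 top 640 c 0.6158 -0.3138 r 0.0441 z50/95 [0.0802 0.0853] inner z 0.0806
D579,264 scene 714 c 0.613 -0.3113 r
[... 680 characters left out ...]
041252), 8.881470680236816)
scene [300 184  17  12 103] [0.4932 0.1706 0.067 ] z 0.0665 ((0.4934108555316925, 0.17101982235908508), (0.0244560819119215, 0.05962600186467171), 8.458939552307129)
scene [292 193  33  21  83] [0.5374 0.1297 0.067 ] z 0.0641 ((0.5396294593811035, 0.13235116004943848), (0.04278738796710968, 0.10358917713165283), 1.1053415536880493)
scene [281 203   5   5  23] [0.5081 0.0672 0.067 ] z 0.0655 ((0.5074963569641113, 0.06759381294250488), (0.011913960799574852, 0.017091212794184685), 55.96250534057617)
scene [269 206  17  18  47] [0.5301 0.0271 0.067 ] z 0.051 ((0.5305624604225159, 0.026269586756825447), (0.08073758333921432, 0.013688619248569012), 0.43557387590408325)
```

View pics/crop.png

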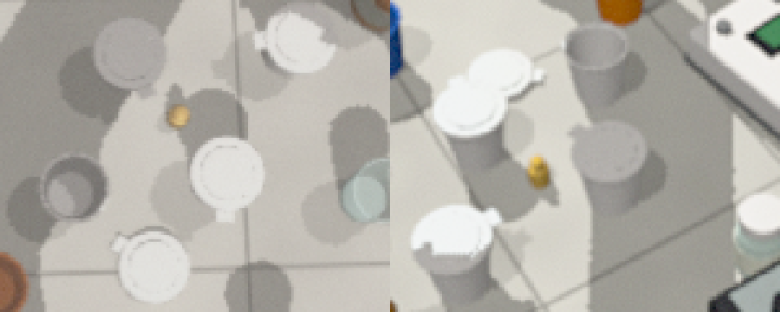

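Identified: the open cup is (455,346), or (318,242) in native pixels. Its inside reads as floor at z≈0.005, with a rim ring at 0.075. The other three, (485,272), (540,339) and (579,264), read flat lids at 0.08.

- **Mouth:** about (0.462, -0.0755, 0.076).
- **Tare key:** about (0.492, 0.1705, 0.067). It lies 0.1046 m from the power key, which matches the text, with its long axis at 98°.

I'll start moving, shutting the fingers and aligning the jaws with the key bar on the way.

move_arm([
  [[0, 0, 0.03, 0.07, -0.12, -0.04, 1], [0, 0, 0.06, 0.14, -0.25, -0.08, 1], [0, 0, 0.09, 0.21, -0.38, -0.12, 1], [0, 0, 0.12, 0.28, -0.5, -0.16, 1], [0, 0, 0.15, 0.35, -0.63, -0.2, 1], [0, 0, 0.18, 0.42, -0.76, -0.24, 1], [0, 0, 0.21, 0.49, -0.88, -0.28, 1], [0, 0, 0.238, 0.55, -1, -0.3, 1]],
])

```text
t: 1.1
tcp_pos: [0.2223, -0.4781, 0.2837]
tool_rot: [0.997, 0.071, 0.0, 0.0]
force: [1.1, 0.4, 0.6]
finger_gap: 0.0
```

move_arm([
  [[0, 0, 0, 0.07, -0.12, 0, 1], [0, 0, 0, 0.14, -0.25, 0, 1], [0, 0, 0, 0.21, -0.38, 0, 1], [0, 0, 0, 0.28, -0.5, 0, 1], [0, 0, 0, 0.35, -0.63, 0, 1], [0, 0, 0, 0.42, -0.76, 0, 1], [0, 0, 0, 0.49, -0.88, 0, 1], [0, 0, 0, 0.55, -1, 0, 1]],
])

```text
t: 2.1
tcp_pos: [0.2626, -0.3712, 0.2834]
tool_rot: [0.997, 0.071, 0.0, 0.0]
force: [-0.4, 1.0, -0.6]
finger_gap: -0.004
```

move_arm([
  [[0, 0, 0, 0.07, -0.12, 0, 1], [0, 0, 0, 0.14, -0.25, 0, 1], [0, 0, 0, 0.21, -0.38, 0, 1], [0, 0, 0, 0.28, -0.5, 0, 1], [0, 0, 0, 0.35, -0.63, 0, 1], [0, 0, 0, 0.42, -0.76, 0, 1], [0, 0, 0, 0.49, -0.88, 0, 1], [0, 0, 0, 0.55, -1, 0, 1]],
])

```text
t: 3.1
tcp_pos: [0.3028, -0.2644, 0.2833]
tool_rot: [0.997, 0.071, 0.0, 0.0]
force: [-0.5, -0.2, -0.0]
finger_gap: 0.001
```

move_arm([
  [[0, 0, 0, 0.07, -0.12, 0, 1], [0, 0, 0, 0.14, -0.25, 0, 1], [0, 0, 0, 0.21, -0.38, 0, 1], [0, 0, 0, 0.28, -0.5, 0, 1], [0, 0, 0, 0.35, -0.63, 0, 1], [0, 0, 0, 0.42, -0.76, 0, 1], [0, 0, 0, 0.49, -0.88, 0, 1], [0, 0, 0, 0.55, -1, 0, 1]],
])

```text
t: 4.1
tcp_pos: [0.3431, -0.1576, 0.2833]
tool_rot: [0.997, 0.071, 0.0, 0.0]
force: [0.8, 0.1, 0.3]
finger_gap: 0.001
```

move_arm([
  [[0, 0, 0, 0.08, -0.12, 0, 1], [0, 0, 0, 0.16, -0.25, 0, 1], [0, 0, 0, 0.24, -0.38, 0, 1], [0, 0, 0, 0.32, -0.5, 0, 1], [0, 0, 0, 0.4, -0.63, 0, 1], [0, 0, 0, 0.48, -0.76, 0, 1], [0, 0, 0, 0.56, -0.88, 0, 1], [0, 0, 0, 0.65, -1, 0, 1]],
])

```text
t: 5.1
tcp_pos: [0.393, -0.0493, 0.2833]
tool_rot: [0.997, 0.071, -0.0, -0.0]
force: [-0.3, -0.2, 0.5]
finger_gap: -0.0
```

move_arm([
  [[0, 0, 0, 0.08, -0.12, 0, 1], [0, 0, 0, 0.16, -0.25, 0, 1], [0, 0, 0, 0.24, -0.38, 0, 1], [0, 0, 0, 0.32, -0.5, 0.05, 1], [0, 0, 0, 0.4, -0.63, 0.1, 1], [0, 0, 0, 0.48, -0.76, 0.15, 1], [0, 0, 0, 0.56, -0.88, 0.2, 1], [0, 0, 0, 0.65, -1, 0.25, 1]],
])

```text
t: 6.1
tcp_pos: [0.4432, 0.0589, 0.2579]
tool_rot: [0.997, 0.071, -0.0, -0.0]
force: [-0.5, -0.5, 0.1]
finger_gap: -0.002
```

move_arm([
  [[0, 0, 0, 0.1, -0.15, 0.1, 1], [0, 0, 0, 0.2, -0.3, 0.25, 1], [0, 0, 0, 0.3, -0.48, 0.4, 1], [0, 0, 0, 0.4, -0.65, 0.55, 1], [0, 0, 0, 0.5, -0.82, 0.7, 1], [0, 0, 0, 0.58, -0.95, 0.85, 1], [0, 0, 0, 0.63, -1, 1, 1], [0, 0, 0, 0.63, -1, 1, 1]],
])

```text
t: 7.1
tcp_pos: [0.4903, 0.1661, 0.1568]
tool_rot: [0.997, 0.072, -0.002, 0.0]
force: [-0.1, -0.8, 0.7]
finger_gap: -0.001
```

```bash
python3 - <<'E'
from h import *
t=snapshot("top");s=snapshot("scene");st=status.sense();print(st["tcp_pos"],st["force"],st["t"])
g=lambda i:cv2.resize(i[...,::-1],(400,400),interpolation=3)
cv2.imwrite("pics/a.png",np.hstack([g(t["img"][170:270,190:290]),g(s["img"][130:230,250:350])]))
E
```

```text
[0.49082007 0.16567965 0.15814498] [ 0.34486049 -1.09115116  0.48260118] 7.2
```

View pics/a.png

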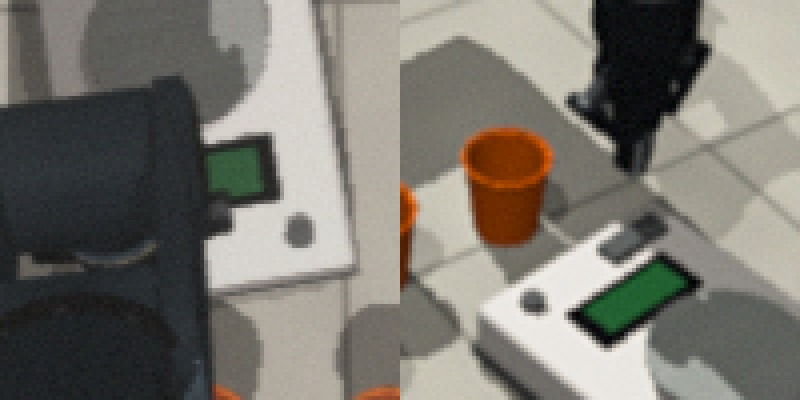

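The left pane shows the arm covering the key, with the power key clear at (300,230). The right pane shows the shut fingertips at (628,170), above the tare bar at (632,240). I'll descend close to the key, then press it slowly and watch the force.

move_arm([
  [[0, 0, 0, 0.02, -0.04, 0.12, 1], [0, 0, 0, 0.02, -0.04, 0.24, 1], [0, 0, 0, 0.02, -0.04, 0.36, 1], [0, 0, 0, 0.02, -0.04, 0.46, 1], [0, 0, 0, 0.02, -0.04, 0.54, 1], [0, 0, 0, 0.02, -0.04, 0.6, 1], [0, 0, 0, 0.02, -0.04, 0.6, 1], [0, 0, 0, 0.02, -0.04, 0.6, 1]],
])

```text
t: 8.2
tcp_pos: [0.4926, 0.1703, 0.0985]
tool_rot: [0.997, 0.071, 0.0, -0.0]
force: [-0.2, 0.2, 0.2]
finger_gap: 0.003
```

```bash
python3 - <<'E'
from h import *
s=snapshot("scene");st=status.sense();print(st["tcp_pos"],st["force"],st["t"])
cv2.imwrite("pics/b.png",cv2.resize(s["img"][140:220,270:350,::-1],(500,500),interpolation=3))
E
```

```text
[0.49268174 0.1703007  0.098632  ] [-0.47121382  0.61100273  0.66361572] 8.25
```

View pics/b.png

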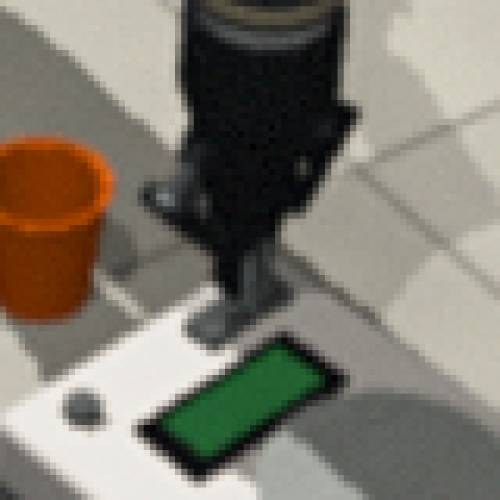

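The fingertips at (245,300) hang over the middle of the tare bar at (240,310), with the power key at (85,408) clear.

move_arm([
  [[0, 0, 0, 0, 0, 0.03, 1], [0, 0, 0, 0, 0, 0.06, 1], [0, 0, 0, 0, 0, 0.08, 1], [0, 0, 0, 0, 0, 0.1, 1], [0, 0, 0, 0, 0, 0.11, 1], [0, 0, 0, 0, 0, 0.12, 1], [0, 0, 0, 0, 0, 0.125, 1], [0, 0, 0, 0, 0, 0.125, 1]],
])

```text
t: 9.25
tcp_pos: [0.4924, 0.1702, 0.086]
tool_rot: [0.997, 0.071, 0.0, -0.0]
force: [-1.8, 0.7, 4.0]
finger_gap: 0.001
```

move_arm([
  [[0, 0, 0, 0, 0, 0.005, 1], [0, 0, 0, 0, 0, 0.01, 1], [0, 0, 0, 0, 0, 0.012, 1], [0, 0, 0, 0, 0, 0.015, 1], [0, 0, 0, 0, 0, 0.015, 1], [0, 0, 0, 0, 0, 0.015, 1], [0, 0, 0, 0, 0, 0.015, 1], [0, 0, 0, 0, 0, 0.015, 1]],
])

```text
t: 10.25
tcp_pos: [0.4924, 0.1702, 0.085]
tool_rot: [0.997, 0.071, 0.0, 0.0]
force: [-2.3, -1.3, 9.8]
finger_gap: -0.001
```

The force of 9.8 N exceeds the 5 N spring, with the tip at 0.063 m, which is the full 4 mm down. The key is against its stop. Next I lift straight up and move over to the cup.

move_arm([
  [[0, 0, 0, 0, 0, -0.05, 1], [0, 0, 0, 0, 0, -0.12, 1], [0, 0, 0, 0, 0, -0.25, 1], [0, 0, 0, 0, 0, -0.4, 1], [0, 0, 0, 0, 0, -0.55, 1], [0, 0, 0, 0, 0, -0.7, 1], [0, 0, 0, 0, 0, -0.85, 1], [0, 0, 0, 0, 0, -1, 1]],
])

```text
t: 11.25
tcp_pos: [0.4924, 0.1702, 0.1855]
tool_rot: [0.997, 0.071, 0.0, 0.0]
force: [-0.2, -0.7, -0.1]
finger_gap: 0.002
```

move_arm([
  [[0, 0, 0, -0.03, 0.12, 0, 1], [0, 0, 0, -0.06, 0.25, 0, 1], [0, 0, 0, -0.1, 0.38, 0, 1], [0, 0, 0, -0.13, 0.5, 0, 1], [0, 0, 0, -0.16, 0.63, 0, 1], [0, 0, 0, -0.2, 0.76, 0, 1], [0, 0, 0, -0.23, 0.88, 0, 1], [0, 0, 0, -0.27, 1, 0, 1]],
])

```text
t: 12.25
tcp_pos: [0.4799, 0.0666, 0.1843]
tool_rot: [0.997, 0.071, 0.0, 0.0]
force: [-0.1, -0.2, -0.3]
finger_gap: 0.003
```

move_arm([
  [[0, 0, 0, -0.03, 0.12, 0, 1], [0, 0, 0, -0.06, 0.25, 0, 1], [0, 0, 0, -0.1, 0.38, 0, 1], [0, 0, 0, -0.13, 0.5, 0, 1], [0, 0, 0, -0.16, 0.63, 0, 1], [0, 0, 0, -0.2, 0.76, 0, 1], [0, 0, 0, -0.23, 0.88, 0, 1], [0, 0, 0, -0.27, 1, 0, 1]],
])

```text
t: 13.25
tcp_pos: [0.4674, -0.0363, 0.1843]
tool_rot: [0.997, 0.071, 0.0, 0.0]
force: [0.2, 0.4, -0.2]
finger_gap: -0.0
```

move_arm([
  [[0, 0, 0, -0.03, 0.1, 0, 1], [0, 0, 0, -0.06, 0.2, 0, 1], [0, 0, 0, -0.09, 0.3, 0, 1], [0, 0, 0, -0.11, 0.39, 0.05, 1], [0, 0, 0, -0.11, 0.39, 0.1, 1], [0, 0, 0, -0.11, 0.39, 0.15, 1], [0, 0, 0, -0.11, 0.39, 0.2, 1], [0, 0, 0, -0.11, 0.39, 0.2, 1]],
])

```text
t: 14.25
tcp_pos: [0.4618, -0.0752, 0.1638]
tool_rot: [0.997, 0.072, -0.001, -0.0]
force: [0.0, 0.9, -0.2]
finger_gap: 0.001
```

```bash
python3 - <<'E'
from h import *
t=snapshot("top");s=snapshot("scene");st=status.sense();print(st["tcp_pos"],st["force"],st["t"])
p=pts(s); m=(abs(p[...,0]-.492)<.008)&(abs(p[...,1]-.1705)<.02); print("key z",np.median(p[m][:,2]))
q=pts(s); m=(np.hypot(q[...,0]-.462,q[...,1]+.0755)<.05)&(q[...,2]>.068)&(q[...,2]<.083); print(m.sum(),cv2.minEnclosingCircle(q[m][:,:2].astype(np.float32)))
cv2.imwrite("pics/c.png",np.hstack([cv2.resize(i[...,::-1],(400,400),interpolation=3) for i in(t["img"][190:290,270:370],s["img"][140:260,180:300])]))
E
```

```text
[ 0.46210999 -0.07536106  0.16422777] [-0.68549434  0.18606478 -0.13075041] 14.35
key z 0.06708299785901906
149 ((0.46171101927757263, -0.07459848374128342), 0.03811188414692879)
```

View pics/c.png

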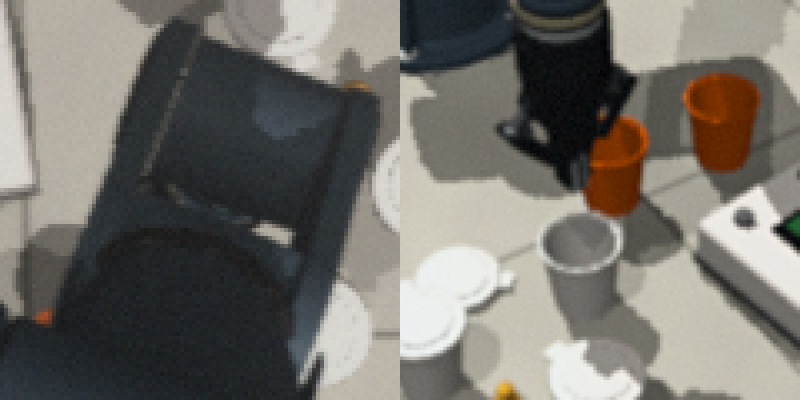

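The right pane shows the fingertip at (573,185), directly above the mouth of the open cup, centred at (580,240). The tare key is back up (z 0.067). I'll lower another 33 mm and hold.

move_arm([
  [[0, 0, 0, 0, 0, 0.05, 1], [0, 0, 0, 0, 0, 0.1, 1], [0, 0, 0, 0, 0, 0.16, 1], [0, 0, 0, 0, 0, 0.22, 1], [0, 0, 0, 0, 0, 0.27, 1], [0, 0, 0, 0, 0, 0.31, 1], [0, 0, 0, 0, 0, 0.33, 1], [0, 0, 0, 0, 0, 0.33, 1]],
])

```text
t: 15.35
tcp_pos: [0.4621, -0.0756, 0.1312]
tool_rot: [0.997, 0.071, -0.0, -0.0]
force: [-0.7, -0.1, -0.1]
finger_gap: 0.002
```

move_arm([
  [[0, 0, 0, 0, 0, 0, 1], [0, 0, 0, 0, 0, 0, 1], [0, 0, 0, 0, 0, 0, 1], [0, 0, 0, 0, 0, 0, 1], [0, 0, 0, 0, 0, 0, 1], [0, 0, 0, 0, 0, 0, 1], [0, 0, 0, 0, 0, 0, 1], [0, 0, 0, 0, 0, 0, 1]],
])

```text
t: 16.35
tcp_pos: [0.4621, -0.0756, 0.1313]
tool_rot: [0.997, 0.071, 0.0, 0.0]
force: [0.3, 0.1, 0.2]
finger_gap: -0.0
```

move_arm([
  [[0, 0, 0, 0, 0, 0, 1], [0, 0, 0, 0, 0, 0, 1], [0, 0, 0, 0, 0, 0, 1], [0, 0, 0, 0, 0, 0, 1], [0, 0, 0, 0, 0, 0, 1], [0, 0, 0, 0, 0, 0, 1], [0, 0, 0, 0, 0, 0, 1], [0, 0, 0, 0, 0, 0, 1]],
])

```text
t: 17.35
tcp_pos: [0.4621, -0.0756, 0.1313]
tool_rot: [0.997, 0.071, 0.0, -0.0]
force: [-0.3, -0.2, -0.6]
finger_gap: -0.001
```

move_arm([
  [[0, 0, 0, 0, 0, 0, 1], [0, 0, 0, 0, 0, 0, 1], [0, 0, 0, 0, 0, 0, 1], [0, 0, 0, 0, 0, 0, 1], [0, 0, 0, 0, 0, 0, 1], [0, 0, 0, 0, 0, 0, 1], [0, 0, 0, 0, 0, 0, 1], [0, 0, 0, 0, 0, 0, 1]],
])

```text
t: 18.35
tcp_pos: [0.4621, -0.0756, 0.1313]
tool_rot: [0.997, 0.071, 0.0, 0.0]
force: [0.1, 0.0, -0.6]
finger_gap: -0.005
```

```bash
python3 - <<'E'
from h import *
s=snapshot("scene");st=status.sense();print(st["tcp_pos"],st["force"],st["t"])
cv2.imwrite("pics/d.png",cv2.resize(s["img"][140:260,180:300,::-1],(500,500),interpolation=3))
E
```

```text
[ 0.46210866 -0.07559135  0.13131247] [0.59163907 0.75826062 0.35612305] 18.4
```

View pics/d.png

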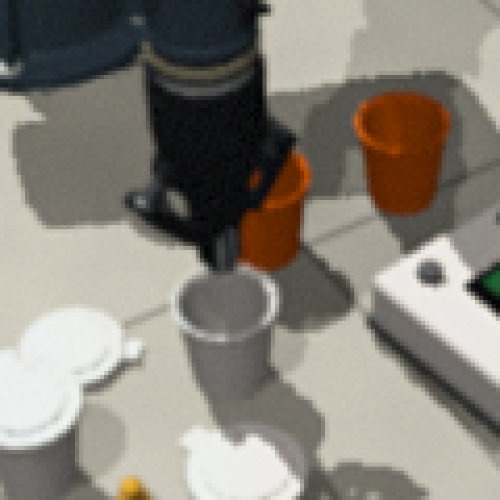

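The fingertip at (222,268) hangs about 3 cm above the mouth, centred at (227,300). The cup hasn't moved and there is no contact.

```bash
python3 -c "
from station import manip; manip.sign_off()"
```

```text
the job is handed in; nothing more can be done
```

I pressed the tare key fully and let it come up, then pointed at the open cup and handed the job in at 18.4 s, with the arm still pointing.

- **Tare key:** the shut fingertips took it down to 0.063 m, which is its full 4 mm. The force reached about 9.8 N, well over the 5 N spring. After release the depth image showed its top back at 0.067 m.
- **Pointing:** the TCP is at (0.462, -0.076), within about 1 mm of the measured mouth centre (0.462, -0.075). The fingertips are about 33 mm above the rim and had held there for 3 s by hand-in, with only sensor noise on the force.
- **Nothing else disturbed:** the rim measured in the same place before and during the approach. The last picture, a crop around the cup, shows nothing there moved. I did not take a fresh picture of the whole bench at the end.

No check failed. The two views differed by up to 3 mm on the cup's position and by about 2 mm on the key, so I used values between them.

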